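# Run the seam gauge along the drip plate's joint and log the check

## Task

Check the joint in the drip plate: take the seam gauge from its holder and, leaning it over to the left to get in under the splash hood, guide its ball tip lightly and slowly (a few centimetres a second) along the bottom of the V seam, from the end farthest from the robot past the bend to the end nearest it. Hang the gauge back in the holder's fork by its collar, then log the check by pressing the tally counter's plunger fully down and letting it come back up. Leave the beaker, the tape roll and the marker where they are.

Things in the scene. Friction and masses are not known exactly. Their poses are not given: they have to be found in the camera images.
- gauge: Seam gauge: loose steel stylus, 152 mm, 90 g, hanging upright in the holder. Origin: centre of its ball tip (radius 2.5 mm); z runs along it from tip to handle. Stem radius 2.5 mm up to z = 45, 4.5 mm up to 72; collar of radius 14 mm from z = 72 to 78; grey square handle 18 x 18 mm (sides along its x and y) from 78 to 150 mm
- gauge_collar (a point): Centre of the underside of the gauge's collar, 72 mm from the ball tip's centre
- holder: Fixed steel holder: base 80 x 80 x 10 mm, post at the back (+x), and on it a two-prong fork that opens to -x. Origin: centre of the base's underside, z up. The fork's top is 110 mm above the table; only two 4 mm lips at the prongs' front ends are higher. Slot between the prongs 16 mm wide (along y), from x = -33 to +11 mm; prongs 9 mm wide
- fork (a point): Middle of the resting place on the fork: at the height of the prongs' top, 6 mm in front (-x) of the holder's centre. The gauge hangs with its collar's underside here; the collar has about 9 mm of play to the front lips
- drip_plate: Fixed drip plate 150 (x) x 200 (y) x 36 mm: two aluminium plates that meet in an open dark V seam, 9 mm deep, 18 mm wide at the top, sides at 45 degrees, running along the plate's y with one bend, under a clear splash hood. Origin: centre of the underside, z up; its +y points roughly away from the robot, its -x to the robot's left (yaw about -1.57)
- hood_edge (a point): Middle of the steel front rim (6 mm thick) of the clear hood, 105 mm above the table. The rim follows the whole seam 18 mm beside it, on the plate's -x side (left); the hood reaches from there to a back wall at x = 60 mm; nothing is higher than 110 mm. To reach the seam the tool must lean, handle towards the plate's -x (to the left), 30 to 45 degrees from vertical
- seam_0 (a point): End of the seam farthest from the robot: where the centre of the ball tip is when it lies in the bottom of the V (30.5 mm above the table, 5.5 mm below the plate's top). The groove ends 5 mm beyond. In the plate's frame x = 0, y = 78 mm
- seam_1 (a point): The same kind of point on the straight part of the seam: x = 0, y = 53.3 mm in the plate's frame
- seam_2 (a point): The same kind of point on the straight part: x = 0, y = 28.7 mm
- seam_3 (a point): The same kind of point at the bend: x = 0, y = 4 mm. From here the seam runs straight to seam_6
- seam_4 (a point): The same kind of point on the slanting part: x = 7.3 mm, y = -20.7 mm
- seam_5 (a point): The same kind of point on the slanting part: x = 14.7 mm, y = -45.3 mm
- seam_6 (a point): End nearest the robot, the same kind of point: x = 22 mm, y = -70 mm. The groove ends 5 mm beyond
- counter: Fixed tally counter, a grey case 68 x 83 x 42 mm with a number window at the front and a spring plunger with a round steel head (28 mm across) on top. Origin: centre of the underside
- plunger_top (a point): Centre of the top face of the plunger head, 74 mm above the table when up; moves with it
- plunger (a joint): Travel of the plunger: 0 when up, 0.012 m when fully down at its stop; a spring (1.5 to 4 N) brings it back up
- beaker: Loose steel beaker, 67 mm across, 78 mm high, a bystander; origin at the centre of the underside
- masking_tape: Loose roll of masking tape lying flat, 100 mm across, 25 mm high, a bystander; origin at the centre of the underside
- marker: Loose marker pen lying flat, 135 mm long, 16 mm thick, a bystander (not the gauge); origin at the centre of the underside
There are look-alikes about, which are no part of the job. What is shaped like the counter but blue is not meant.

How it is judged:
By the outcome, as a careful person would: the job done as asked, in the order asked, and still so for the second after the job is handed in, with the robot touching nothing.
It also fails if it takes over 69 s, if anything falls off the work surface, if the arm or the gripper's body presses on something with over 40 N, if the wrist force passes 120 N, or if a joint passes its speed limit or range.

## Robot

A 6-joint arm with a two-finger parallel gripper is mounted at the origin on a cart in front of the work surface, level with it; the furniture and walls round the work are solid. World frame = base frame: x ahead of the robot, y to its left, z up, the work surface at z = 0. Lengths are in m, angles in degrees, forces in N, time in s.
With the tool pointing down it reaches from about 0.35 to 0.8 m from the base axis. Payload 7.3 kg.
Tool frame: the origin (TCP) lies midway between the tips of the shut fingers; the grasp point (between the pads) lies 19 mm behind it (r.tcp_to_grasp is the distance from the TCP to the grasp point, in m); z points along the fingers, y is the line along which they close (so a half turn about z gives the same grasp; the last joint's range is limited). The gripper opens to 85 mm and grips with 20 to 120 N. Pads are 22 mm wide; open, the fingers measure 114 mm over their backs; the gripper's body (76 mm by 85 mm) begins 54 mm behind the grasp point. The pads swing forward as they close: fully open they stand 13 mm farther back than shut.
Start: joints at [-74.828, 19.595, 87.324, -0, 73.075, -8.365], TCP at [0.21, -0.481, 0.231] pointing down, gripper open.
Joint ranges: [-145.02, 145.02], [-44.19, 115.74], [2.07, 154.8], [-57.11, 237.11], [16.16, 152.29], [-177.93, 177.93]. Speed limits (degrees/s): [147.25, 147.25, 180, 180, 180, 180].

## Interface

Orientations are given as [roll, pitch, yaw] about the fixed x, y, z axes, in that order (R = Rz(yaw) Ry(pitch) Rx(roll)).
In Python, from bench import status, grab_frame, camera_params, r gives the robot as it stands.
- The arm moves only by the tool jog_arm, never from a script. Its argument "rows" is a list of rows, each a list of 3 entries, a list of its own where there are three numbers: the shift along the world's x, y, z in mm, then the turn, a rotation vector about the world's x, y, z in degrees, then the finger opening in mm, from 0 to 85.4. In form: [[[dx, dy, dz], [wx, wy, wz], grip], ...]. A call has 1 to 20 rows; each row is the pose to reach, as a shift and turn from the pose commanded when the call began; what a row does not reach only later rows make up. A row lasts 1/12 s, in which the tool goes at most 41.7 mm and 7.16 degrees, less where a joint would pass 70% of its speed; a pose out of reach is approached as far as the arm can. A call with a gripper value outside its range is refused whole. The fingers move at their own pace and stop on an object; the grip force is fixed at half the most. Time passes only in rows, so rows that repeat a pose let the fingers close. It gives the time, the measured TCP pose, the force, the opening and the grip force at its end, in the units of the state.
- status.state(): the state, without advancing time (a new reading comes with each control period).
- grab_frame(name): name is "scene" or "top" or "wrist"; returns the picture (400x640x3 uint8, red, green, blue); there is no depth.
- camera_params(name): a dict with "fov_y" (degrees; the focal length in pixels is half the picture's height over the tangent of half this angle, whatever the lens; pixels are square), "cx", "cy" (the principal point, pixels), "R" (3x3) and "t" (3): a world point X has camera coordinates R X + t; the wrist camera has in their place "T_tool_cam" (4x4, takes a point from camera to tool coordinates, whose origin is the TCP and whose axes are the flange's). Camera axes: x right, y down, z forward; pixel columns grow to the right and rows downward; lengths in m; the calibration is good to about 2 mm. A picture is of the moment at which its call begins: read the wrist's pose just before it. camera_params takes no time and is no camera call.
- r.close_job(): hands the job in; it is judged then, once.
The state is a dict: "time": time; "joints": joint angles; "dq": joint speeds; "joint_torque": joint torques, N m; "ee_pos": TCP position; "eef_rot": TCP orientation; "wrist_force": force on the tool from outside, world axes, zero at the start; "ft_torque": the same for the moment, N m; "grip_width": finger opening in m; "grip_force": force on a finger pad.
Only numpy, scipy, OpenCV 4.12 (cv2) and the standard library are available. Lean on these libraries where they do the work, as an engineer would, in place of code of your own. Each camera call takes 0.05 s, during which the arm holds its last target. There are 200 camera calls.

## Working session

There is one attempt and no reset: what is moved stays moved. The work goes in short steps, Python scripts to look and compute and a tool call to move; the robot and the scene stay as the last step left them, time stands still between calls to the robot, and variables do not carry over. Pictures are saved under pics/ and viewed, at most 10 in all, crops included, and the job is handed in when it is done.

Besides the shell and the picture viewer there is one more tool, called after "Emit:" as name([rows], argument=value, ...), one row to a line, values as JSON. jog_arm: Moves the arm, as the interface text tells. Its arguments: {"type":"object","properties":{"rows":{"type":"array","items":{"type":"array"}}},"required":["rows"]}

```bash
ls; mkdir -p pics
python3 - <<'E'
from bench import status, grab_frame, camera_params, r
import cv2
s=status.state(); print(s)
for n in ("scene","top"):
    cv2.imwrite(f"pics/{n}0.png",grab_frame(n)[:,:,::-1]); print(n,camera_params(n))
print(camera_params("wrist"), r.tcp_to_grasp)
E
```

```text
pics
{'time': 0.0, 'joints': array([-7.48276318e+01,  1.96380976e+01,  8.73773182e+01,  8.73982434e-04,
        7.30756723e+01, -8.36647884e+00]), 'dq': array([ 0.10637619,  0.01938947,  0.04901337,  0.05106014, -0.06465025,
        0.05396833]), 'joint_torque': array([-5.87783306e-04, -4.33685231e+01, -2.46010691e+01, -2.63393831e-04,
        7.88569538e-03, -2.48316985e-05]), 'ee_pos': array([ 0.20957606, -0.48091262,  0.23061039]), 'eef_rot': array([-1.79910003e+02, -1.40805370e-02,  2.35385809e+01]), 'wrist_force': array([-0.55715978, -0.14188532, -0.44963442]), 'ft_torque': array([ 0.00345972,  0.04900716, -0.03598199]), 'grip_force': 0.0, 'grip_width': 0.08552601268058299}
scene {'fov_y': 45.85218986003065, 'cx': 318.4329822470551, 'cy': 195.6652749269563, 'R': array([[-0.81877619, -0.57406502,  0.00740956],
       [-0.45501428,  0.64099847, -0.6181286 ],
       [ 0.35009649, -0.50948044, -0.78604207]]), 't': array([0.44277359, 0.28520661, 1.20723819])}
top {'fov_y': 54.96464290435422, 'cx': 321.0427845769219, 'cy': 197.84384404433322, 'R': array([[ 0.02440666, -0.99963553,  0.01153805],
       [-0.99702968, -0.02518313, -0.07278484],
       [ 0.07304888, -0.00972735, -0.99728092]]), 't': array([-0.00831641,  0.54038271,  1.01104658])}
{'fov_y': 69.69213973768368, 'cx': 320.6282718341816, 'cy': 196.60445241103298, 'T_tool_cam': array([[-6.24761904e-04, -9.56459029e-01, -2.91865954e-01,
         7.46780967e-02],
       [ 9.99998993e-01, -2.25685088e-04, -1.40099497e-03,
        -1.76639839e-04],
       [ 1.27412450e-03, -2.91866536e-01,  9.56458207e-01,
        -1.43536388e-01],
       [ 0.00000000e+00,  0.00000000e+00,  0.00000000e+00,
         1.00000000e+00]])} 0.0187
```

View pics/top0.png

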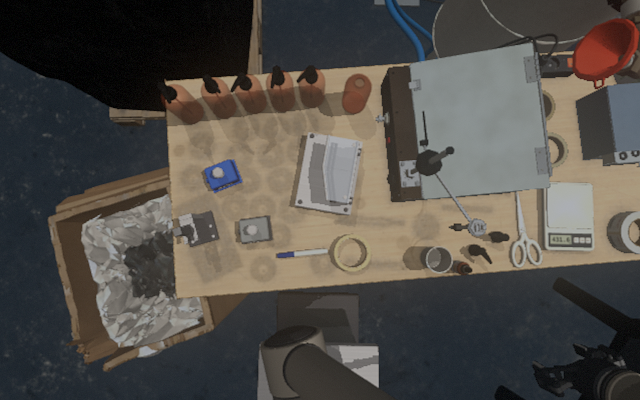

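View pics/scene0.png

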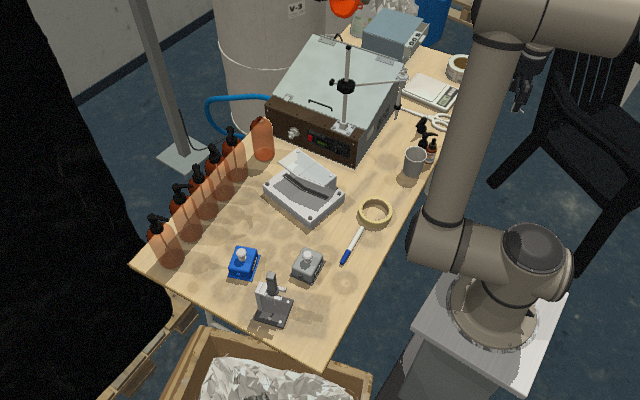

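The top view shows the plate at (330,173) and the holder with the gauge at (197,228). Two things are shaped like the counter: a grey one at (254,230) and a blue one at (222,175). The grey one fits the description, since blue is explicitly not meant. I'll enlarge crops to confirm this and to measure.

```bash
cat > h.py <<'E'
import numpy as np, cv2
from bench import camera_params
def K(p): 
    f=200/np.tan(np.radians(p["fov_y"]/2)); return f
def ray(n,u,v):
    p=camera_params(n); f=K(p); d=np.array([(u-p["cx"])/f,(v-p["cy"])/f,1.]); R=np.array(p["R"]);t=np.array(p["t"])
    return -R.T@t, R.T@d
def onz(n,u,v,z):
    o,d=ray(n,u,v); return o+d*(z-o[2])/d[2]
def proj(n,X):
    p=camera_params(n); c=np.array(p["R"])@np.array(X)+p["t"]; f=K(p); return c[:2]/c[2]*f+[p["cx"],p["cy"]]
E
python3 - <<'E'
import cv2, numpy as np
from h import *
t=cv2.imread("pics/top0.png"); s=cv2.imread("pics/scene0.png")
a=cv2.resize(t[125:275,165:375],None,fx=3.8,fy=3.8,interpolation=cv2.INTER_CUBIC)
cv2.imwrite("pics/topc.png",a)
b=cv2.resize(s[145:335,220:410],None,fx=3.1,fy=3.1,interpolation=cv2.INTER_CUBIC)
cv2.imwrite("pics/scc.png",b)
for u,v,z in [(330,173,.036),(197,228,0.01),(254,230,.074),(222,175,.074)]: print(onz("top",u,v,z))
E
```

```text
[ 0.605867   -0.01687243  0.036     ]
[0.45169891 0.33550418 0.01      ]
[0.45099159 0.17248721 0.074     ]
[0.58831495 0.25884545 0.074     ]
```

View pics/topc.png

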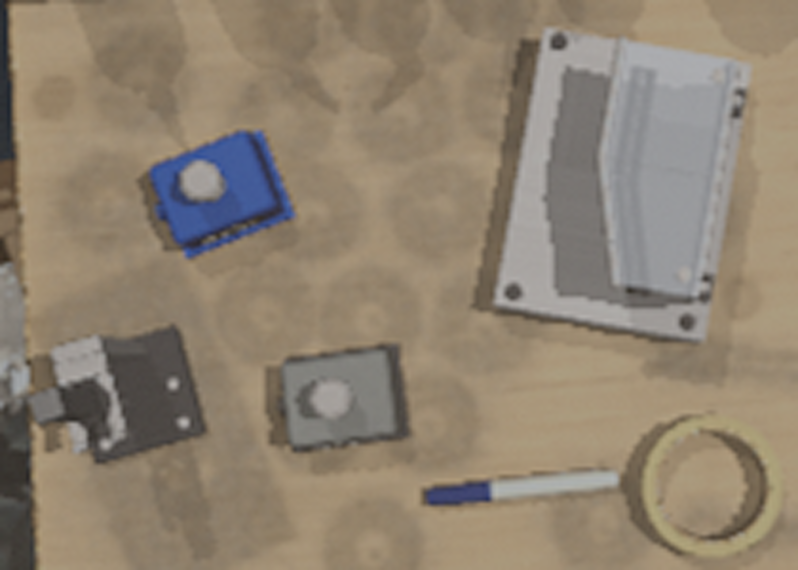

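View pics/scc.png

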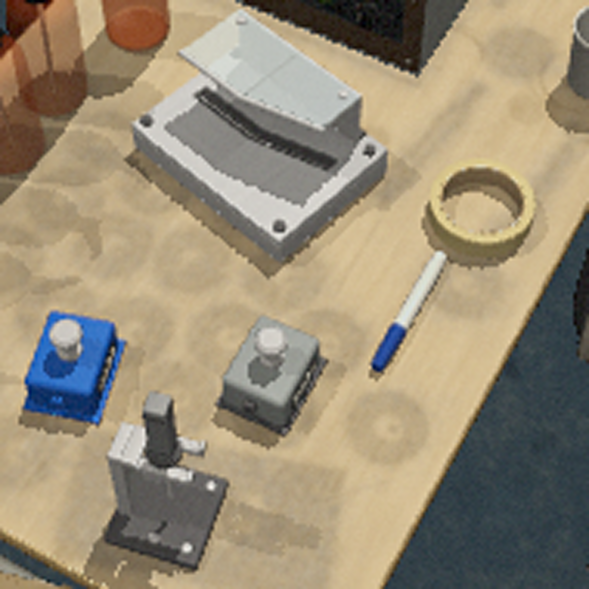

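The crops confirm it: the grey counter has its plunger at about (252,230) in the top view, and the blue one is the look-alike. The holder's fork opens towards robot -y, with the base screws on that side. Next I'll get a wrist view over the plate on the way.

Emit:
jog_arm([
  [[40, 75, 20], [0, 0, 7], 85],
  [[80, 150, 40], [0, 0, 14], 85],
  [[120, 225, 60], [0, 0, 21], 85],
  [[150, 280, 70], [0, 0, 28], 85],
  [[150, 280, 70], [0, 0, 35], 85],
  [[150, 280, 70], [0, 0, 42], 85],
  [[150, 280, 70], [0, 0, 49], 85],
  [[150, 280, 70], [0, 0, 56], 85],
  [[220, 320, 70], [0, 0, 63], 85],
  [[300, 360, 70], [0, 0, 66.5], 85],
  [[390, 420, 70], [0, 0, 66.5], 85],
  [[390, 420, 70], [0, 0, 66.5], 85],
  [[390, 420, 70], [0, 0, 66.5], 85],
  [[390, 420, 70], [0, 0, 66.5], 85],
  [[390, 420, 70], [0, 0, 66.5], 85],
  [[390, 420, 70], [0, 0, 66.5], 85],
  [[390, 420, 70], [0, 0, 66.5], 85],
])

```text
time: 1.52
ee_pos: [0.6002, -0.0602, 0.2997]
eef_rot: [-179.9, -0.0, 90.2]
wrist_force: [-0.1, 0.6, 0.5]
grip_width: 0.085
grip_force: 0.0
```

```bash
cat > snap.py <<'E'
import sys,cv2,pickle,numpy as np
from bench import status, grab_frame
n=sys.argv[1]; s=status.state(); cv2.imwrite(f"pics/{n}.png",grab_frame("wrist")[:,:,::-1])
pickle.dump((s["ee_pos"],s["eef_rot"]),open(f"{n}.pkl","wb")); print(s["time"],s["ee_pos"],s["eef_rot"],s["joints"].round(1),s["dq"].round(1),s["wrist_force"].round(1))
E
cat >> h.py <<'E'
import pickle
from scipy.spatial.transform import Rotation as Ro
def wcam(n):
    p,e=pickle.load(open(f"{n}.pkl","rb")); T=np.eye(4); T[:3,:3]=Ro.from_euler("xyz",e,degrees=True).as_matrix(); T[:3,3]=p
    c=camera_params("wrist"); return T@c["T_tool_cam"],c
def wray(n,u,v):
    M,c=wcam(n); f=K(c); return M[:3,3], M[:3,:3]@np.array([(u-c["cx"])/f,(v-c["cy"])/f,1.])
def wz(n,u,v,z):
    o,d=wray(n,u,v); return o+d*(z-o[2])/d[2]
def wproj(n,X):
    M,c=wcam(n); q=M[:3,:3].T@(np.array(X)-M[:3,3]); return q[:2]/q[2]*K(c)+[c["cx"],c["cy"]]
E
python3 snap.py w1
```

```text
1.5167 [ 0.60018205 -0.06023677  0.29972583] [-1.79862284e+02 -2.21087147e-02  9.01685936e+01] [-13.   26.   66.7  -0.   87.4 -13.2] [-2.1 -2.4  2.1 -0.3  0.1 -0.5] [-0.1  0.6  0.5]
```

View pics/w1.png

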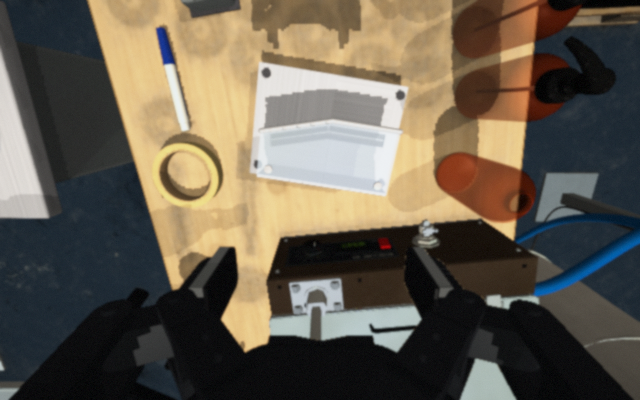

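The plate shows clearly at about (330,130). Its outline corners are near (262,62), (408,88), (390,195) and (250,175), with the seam visible through the hood. I'll measure the edges and set the holder and counter estimates against the top view.

Run:
```python
from h import *
im=cv2.imread("pics/w1.png"); hsv=cv2.cvtColor(im,cv2.COLOR_BGR2HSV)
m=((hsv[...,1]<45)&(hsv[...,2]>150)).astype(np.uint8)
m[:50]=0;m[210:]=0;m[:,:235]=0;m[:,425:]=0
m=cv2.morphologyEx(m,cv2.MORPH_OPEN,np.ones((3,3)))
n,l,st,_=cv2.connectedComponentsWithStats(m); k=1+st[1:,4].argmax(); print(st[k])
c=max(cv2.findContours((l==k).astype(np.uint8),0,2)[0],key=cv2.contourArea)
h=cv2.convexHull(c)[:,0]
W=np.array([wz("w1",u,v,.036)[:2] for u,v in h])
# lines by ends of hull on rectified plane
P=np.array([wz("w1",u,v,.036)[:2] for u,v in c[:,0]])
r=cv2.minAreaRect((P*1000).astype(np.float32)); print(r, cv2.boxPoints(r))
# fit each edge
bp=cv2.boxPoints(r)/1000
for i in range(4):
    a,b=bp[i],bp[(i+1)%4]; d=(b-a)/np.linalg.norm(b-a); q=P-a; t=q@d; e=q@np.array([-d[1],d[0]])
    s=(abs(e)<.006)&(t>.02)&(t<np.linalg.norm(b-a)-.02)
    vx=cv2.fitLine((P[s]*1000).astype(np.float32),cv2.DIST_HUBER,0,.01,.01).ravel(); print(s.sum(),vx,np.degrees(np.arctan2(vx[1],vx[0])))
# top camera: same plate outline
im=cv2.imread("pics/top0.png"); hsv=cv2.cvtColor(im,cv2.COLOR_BGR2HSV)
# counter head + holder corners
for nm,(u,v,z) in dict(head=(330,398,.074),hc1=(178,325,.01),hc2=(205,435,.01),hc3=(98,462,.01),pl1=(545,30,.036),pl2=(495,303,.036),pl3=(703,340,.036),pl4=(750,65,.036)).items():
    print(nm,onz("top",165+(u+.5)/3.8-.5,125+(v+.5)/3.8-.5,z).round(4))
for k,(u,v) in enumerate([(265,72),(400,96)]): print(wz("w1",u,v,.036))
```

```text
[  250    62   158   134 13016]
((607.788330078125, -16.868865966796875), (153.48919677734375, 203.66114807128906), 81.2887191772461) [[ 495.5091   -77.30535]
 [ 696.8208  -108.15094]
 [ 720.06757   43.56762]
 [ 518.75586   74.41321]]
34 [ 9.8776412e-01 -1.5595540e-01  6.0213470e+02 -9.2849625e+01] -8.97221
33 [ 1.2151352e-01  9.9258977e-01  7.0496271e+02 -3.7432644e+01] 83.02054
42 [ 9.8815948e-01 -1.5343022e-01  6.3795367e+02  5.5275803e+01] -8.825765
14 [1.5828475e-01 9.8739350e-01 5.0929349e+02 7.7164903e+00] 80.89265
head [0.4524 0.1789 0.074 ]
hc1 [0.5005 0.299  0.01  ]
hc2 [0.4235 0.2765 0.01  ]
hc3 [0.4028 0.3507 0.01  ]
pl1 [0.7132 0.0442 0.036 ]
pl2 [0.5203 0.0737 0.036 ]
pl3 [ 0.4982 -0.071   0.036 ]
pl4 [ 0.6922 -0.1004  0.036 ]
[0.52629312 0.06114992 0.036     ]
[0.70545812 0.03184393 0.036     ]
```

Emit:
jog_arm([
  [[-15, 39, 0], [0, 0, 2], 85],
  [[-30, 75, 0], [0, 0, 5], 85],
  [[-45, 112, 0], [0, 0, 8], 85],
  [[-60, 150, 0], [0, 0, 12], 85],
  [[-75, 188, 0], [0, 0, 16], 85],
  [[-90, 225, 0], [0, 0, 16], 85],
  [[-105, 262, 0], [0, 0, 16], 85],
  [[-120, 300, 0], [0, 0, 16], 85],
  [[-130, 325, 0], [0, 0, 16], 85],
  [[-140, 350, 0], [0, 0, 16], 85],
  [[-140, 350, 0], [0, 0, 16], 85],
  [[-140, 350, 0], [0, 0, 16], 85],
  [[-140, 350, 0], [0, 0, 16], 85],
])

```text
time: 2.65
ee_pos: [0.4597, 0.2874, 0.3016]
eef_rot: [180.0, 0.0, 106.0]
wrist_force: [0.4, 0.3, -0.2]
grip_width: 0.0852
grip_force: 0.0
```

```bash
python3 snap.py w2
python3 - <<'E'
from h import *
a=np.radians(-8.9); d=np.array([np.cos(a),np.sin(a)]); n=np.array([-np.sin(a),np.cos(a)])
for c in ([.6068,-.0167],[.606,-.0134]):
  for x,y in ((0,78),(0,4),(22,-70)):
    p=np.array(c)+d*y/1e3-n*x/1e3; u=proj("scene",[*p,.0305]); print(p.round(4),u.round(1), ((u-[220,145])*3.1).round(0), proj("top",[*p,.0305]).round(1))
s=cv2.imread("pics/scene0.png"); g=s.max(2); 
ys,xs=np.nonzero(g[165:205,278:335]<70); print(len(xs)); 
for x in range(0,57,4):
  k=ys[xs==x]; 
  if len(k): print(x+278, k.min()+165,k.max()+165)
E
```

```text
2.65 [0.45968501 0.2874103  0.30161364] [1.79979142e+02 3.21026556e-02 1.05986180e+02] [23.9 18.9 77.2 -0.  83.9  8. ] [-1.   0.4 -0.3  0.2  0.1  0.2] [ 0.4  0.3 -0.2]
[ 0.6839 -0.0288] [285.4 174.9] [203.  93.] [335.  144.5]
[ 0.6108 -0.0173] [302.6 188. ] [256. 133.] [330.1 171.5]
[ 0.5342 -0.0276] [325.8 197.6] [328. 163.] [333.4 200.2]
[ 0.6831 -0.0255] [284.9 175.6] [201.  95.] [333.8 144.8]
[ 0.61  -0.014] [302.1 188.9] [255. 136.] [328.9 171.7]
[ 0.5334 -0.0243] [325.3 198.4] [327. 166.] [332.1 200.5]
169
286 174 174
290 176 181
294 179 184
298 182 187
302 185 188
306 188 190
310 189 193
314 191 193
318 192 196
322 194 197
326 196 198
```

View pics/w2.png

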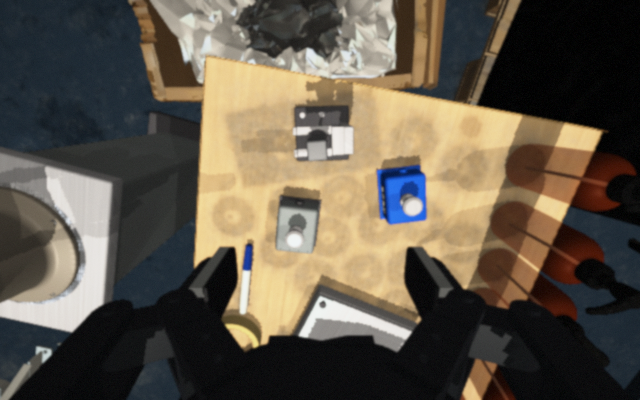

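The holder is at about (320,130), the grey counter's head at (296,238) and the blue one's at (411,206). The holder's facing needs an enlarged crop.

Run:
```python
from h import *
im=cv2.imread("pics/w2.png"); a=cv2.resize(im[90:180,275:375],None,fx=6,fy=6,interpolation=cv2.INTER_CUBIC)
t=cv2.imread("pics/top0.png"); b=cv2.resize(t[205:255,165:225],(600,500),interpolation=cv2.INTER_CUBIC)[:, :200*1]
cv2.imwrite("pics/w2c.png",a)
for k in [(.4517,.3249,.01),(.4533,.3191,.11),(.4533,.3191,.188),(.5005,.299,.01),(.4235,.2765,.01),(.4028,.3507,.01),(.4524,.1789,.074)]: u=wproj("w2",k); print(k,u.round(1),((u-[275,90])*6).round())
```

```text
(0.4517, 0.3249, 0.01) [322.3 134.8] [284. 269.]
(0.4533, 0.3191, 0.11) [322.7 147.5] [286. 345.]
(0.4533, 0.3191, 0.188) [323.3 158.6] [290. 411.]
(0.5005, 0.299, 0.01) [348.3 160.4] [440. 423.]
(0.4235, 0.2765, 0.01) [295.7 160.7] [124. 424.]
(0.4028, 0.3507, 0.01) [294.7 107.9] [118. 107.]
(0.4524, 0.1789, 0.074) [294.5 239.9] [117. 900.]
```

View pics/w2c.png

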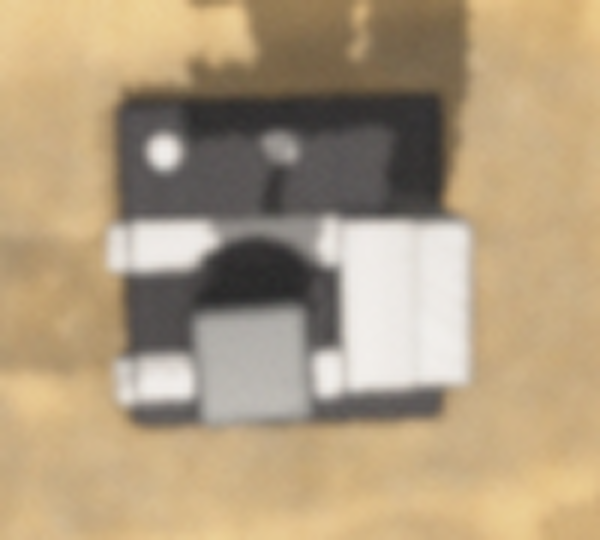

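Now it's clear. The post is on the image right, so holder yaw is about 16° and the fork opens towards the robot. The gauge's square handle top is centred at about (253,363) in the crop, aligned with the tool. I'll compute the grasp.

Run:
```python
from h import *
f=lambda u,v:(275+(u+.5)/6-.5,90+(v+.5)/6-.5)
print("handle",wz("w2",*f(253,363),.188))
for q in [(195,310),(305,305),(312,418),(203,424)]: print(wz("w2",*f(*q),.188).round(4))
print("fork slot mid",wz("w2",*f(253,312),.11),"tips",wz("w2",*f(108,245),.114),wz("w2",*f(120,380),.114))
print("base c",[wz("w2",*f(*q),.01).round(4) for q in [(120,97),(440,97),(440,415),(135,420)]])
print("head",wz("w2",296,238,.074))
```

```text
handle [0.44559058 0.32478719 0.188     ]
[0.4353 0.3299 0.188 ]
[0.4506 0.3351 0.188 ]
[0.4563 0.3193 0.188 ]
[0.4408 0.3139 0.188 ]
fork slot mid [0.44485876 0.32371507 0.11      ] tips [0.41526639 0.32861593 0.114     ] [0.42374361 0.30471808 0.114     ]
base c [array([0.4019, 0.3535, 0.01  ]), array([0.4759, 0.3747, 0.01  ]), array([0.4991, 0.3013, 0.01  ]), array([0.4251, 0.2788, 0.01  ])]
head [0.45373202 0.18238113 0.074     ]
```

Emit:
jog_arm([
  [[-14, 37, 0], [0, 0, 1.5], 85],
  [[-14, 37, -20], [0, 0, 1.5], 85],
  [[-14, 37, -55], [0, 0, 1.5], 85],
  [[-14, 37, -90], [0, 0, 1.5], 85],
  [[-14, 37, -125], [0, 0, 1.5], 85],
  [[-14, 37, -150], [0, 0, 1.5], 85],
  [[-14, 37, -165], [0, 0, 1.5], 85],
  [[-14, 37, -165], [0, 0, 1.5], 85],
  [[-14, 37, -165], [0, 0, 1.5], 40],
  [[-14, 37, -165], [0, 0, 1.5], 24],
  [[-14, 37, -165], [0, 0, 1.5], 10],
  [[-14, 37, -165], [0, 0, 1.5], 10],
  [[-14, 37, -165], [0, 0, 1.5], 10],
  [[-14, 37, -165], [0, 0, 1.5], 10],
  [[-14, 37, -165], [0, 0, 1.5], 10],
  [[-14, 37, -165], [0, 0, 1.5], 10],
])

```text
time: 4.03
ee_pos: [0.4461, 0.3258, 0.1372]
eef_rot: [179.9, -0.0, 107.5]
wrist_force: [0.0, -2.2, 6.1]
grip_width: 0.0169
grip_force: 58.7
```

The gauge is gripped with a 17 mm opening at 59 N. Next is a straight lift, up out of the slot.

Emit:
jog_arm([
  [[0, 0, 8], [0, 0, 0], 10],
  [[0, 0, 25], [0, 0, 0], 10],
  [[0, 0, 50], [0, 0, 0], 10],
  [[0, 0, 80], [0, 0, 0], 10],
  [[0, 0, 110], [0, 0, 0], 10],
  [[0, 0, 135], [0, 0, 0], 10],
  [[0, 0, 150], [0, 0, 0], 10],
  [[0, 0, 150], [0, 0, 0], 10],
  [[0, 0, 150], [0, 0, 0], 10],
  [[0, 0, 150], [0, 0, 0], 10],
])

```text
time: 4.87
ee_pos: [0.445, 0.3254, 0.2848]
eef_rot: [-179.8, 0.0, 107.5]
wrist_force: [-0.6, 0.3, -1.3]
grip_width: 0.0174
grip_force: 58.5
```

```bash
cat >> h.py <<'E'
C=np.array([.6068,-.0165]); A=np.radians(-8.9); D=np.array([np.cos(A),np.sin(A)]); N=np.array([-np.sin(A),np.cos(A)]); L=.0992
def seam(x,y,z=.0305): return np.array([*(C+D*y/1e3-N*x/1e3),z])
def hdir(th): th=np.radians(th); return np.array([*(np.sin(th)*N),np.cos(th)])
def lean(th): return Ro.from_rotvec(-np.radians(th)*np.array([*D,0]))*Ro.from_euler("xyz",[180,0,81.1],degrees=True)
E
python3 - <<'E'
from h import *
from bench import status
s=status.state(); p=s["ee_pos"]; R0=Ro.from_euler("xyz",s["eef_rot"],degrees=True)
print(p,s["eef_rot"],s["wrist_force"],s["joints"].round(1),s["grip_width"])
h=hdir(37); print("R",((lean(37)*R0.inv()).as_rotvec(degrees=True)).round(2),h)
for b in (.14,.10,.05,0): print(b,((seam(0,78)+h*(L+b)-p)*1e3).round(1),seam(0,78)+h*(L+b))
E
```

```text
[0.44498144 0.32537857 0.28481032] [-1.79848404e+02  2.70343060e-02  1.07544448e+02] [-0.57716193  0.32254662 -1.26251837] [28.2 20.5 77.5  0.  82.2 10.7] 0.017448113493875702
R [-37.18  -2.96 -25.46] [0.09310703 0.59456909 0.79863551]
0.14 [ 261.2 -211.7  -63.3] [0.70613207 0.11365352 0.22153361]
0.1 [ 257.4 -235.5  -95.2] [0.70240779 0.08987075 0.18958819]
0.05 [ 252.8 -265.2 -135.2] [0.69775244 0.0601423  0.14965642]
0 [ 248.1 -295.  -175.1] [0.69309709 0.03041384 0.10972464]
```

Run:
```python
from h import *
for q in [(437,175),(455,85),(455,30)]: print([wz("w1",*q,z).round(3) for z in (0.,.1,.15)])
for q in [(312,107),(357,112),(282,112),(345,75)]: print([onz("top",*q,z).round(3) for z in (0.,.1)])
```

```text
[array([ 0.783, -0.084,  0.   ]), array([ 0.742, -0.062,  0.1  ]), array([ 0.721, -0.051,  0.15 ])]
[array([0.793, 0.049, 0.   ]), array([0.75 , 0.041, 0.1  ]), array([0.728, 0.037, 0.15 ])]
[array([0.783, 0.119, 0.   ]), array([0.742, 0.095, 0.1  ]), array([0.721, 0.084, 0.15 ])]
[array([0.794, 0.036, 0.   ]), array([0.763, 0.034, 0.1  ])]
[array([ 0.784, -0.089,  0.   ]), array([ 0.753, -0.079,  0.1  ])]
[array([0.778, 0.119, 0.   ]), array([0.748, 0.109, 0.1  ])]
[array([ 0.888, -0.054,  0.   ]), array([ 0.848, -0.047,  0.1  ])]
```

Emit:
jog_arm([
  [[26, -21, 0], [-4, -0.3, -2.5], 10],
  [[52, -42, 0], [-8, -0.6, -5], 10],
  [[80, -65, 0], [-12, -0.9, -8], 10],
  [[110, -90, 0], [-16, -1.2, -11], 10],
  [[140, -114, 0], [-20, -1.6, -14], 10],
  [[170, -138, -10], [-24, -1.9, -16.5], 10],
  [[200, -162, -25], [-28, -2.2, -19], 10],
  [[230, -187, -40], [-32, -2.5, -22], 10],
  [[250, -203, -55], [-35, -2.8, -24], 10],
  [[261, -212, -63], [-37.2, -3, -25.5], 10],
  [[261, -212, -63], [-37.2, -3, -25.5], 10],
  [[261, -212, -63], [-37.2, -3, -25.5], 10],
  [[261, -212, -63], [-37.2, -3, -25.5], 10],
  [[261, -212, -63], [-37.2, -3, -25.5], 10],
])

```text
time: 6.03
ee_pos: [0.7063, 0.1146, 0.225]
eef_rot: [179.7, 36.9, 81.0]
wrist_force: [-0.6, -0.2, -0.3]
grip_width: 0.0169
grip_force: 58.9
```

```bash
cat > rel.py <<'E'
from h import *
from bench import status
s=status.state(); p=s["ee_pos"]; R=Ro.from_euler("xyz",s["eef_rot"],degrees=True)
zt=R.as_matrix()[:,2]; tip=p+zt*L
print("t",s["time"],"p",p.round(4),"tip",tip.round(4),"lean",np.degrees(np.arccos(-zt[2])).round(1),"F",s["wrist_force"].round(2),"M",s["ft_torque"].round(2),"gw",s["grip_width"],"q",s["joints"].round(1))
print("plate coords", [(1e3*((tip[:2]-C)@v)).round(1) for v in (-N,D)])
E
python3 rel.py; python3 snap.py w3
python3 - <<'E'
from h import *
from bench import status
p=pickle.load(open("w3.pkl","rb"))
R=Ro.from_euler("xyz",p[1],degrees=True)
print((lean(37)*R.inv()).as_rotvec(degrees=True).round(2))
for b in (.05,.008,0): print(b,((seam(0,77)+hdir(37)*(L+b)-p[0])*1e3).round(1))
E
```

```text
t 6.0333 p [0.7063 0.1146 0.225 ] tip [0.6976 0.0556 0.1457] lean 36.9 F [-0.63 -0.2  -0.35] M [ 0.39 -0.08  0.05] gw 0.01694760789380349 q [ 16.8  54.   35.7 -34.3 105.   20.9]
plate coords [np.float64(-85.3), np.float64(78.6)]
6.0333 [0.70632361 0.11456768 0.22497549] [179.6589423   36.91046507  81.04564163] [ 16.8  54.   35.7 -34.3 105.   20.9] [ 0.1 -0.9 -0.4 -0.2  0.   0.2] [-0.6 -0.2 -0.3]
[-0.05  0.28 -0.15]
0.05 [ -9.6 -54.3 -75.3]
0.008 [ -13.5  -79.2 -108.9]
0 [ -14.2  -84.  -115.3]
```

View pics/w3.png

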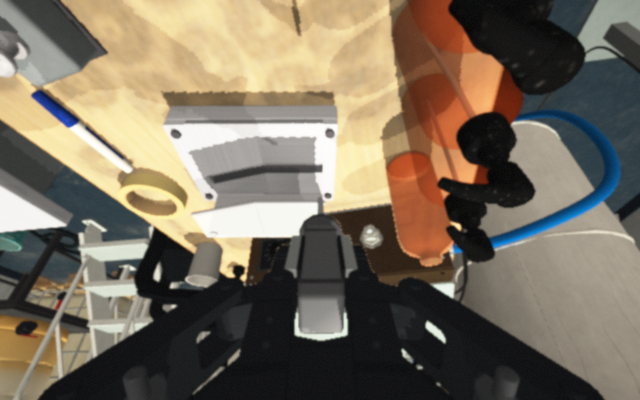

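The wrist camera now sees the seam unobstructed as a dark line, from about (213,176) at the near end past the bend at about (262,163) to (322,168) at the far end. I'll measure it against the predicted seam.

Run:
```python
from h import *
g=cv2.imread("pics/w3.png").max(2)
m=(g[150:190,195:335]<75).astype(np.uint8); n,l,st,ce=cv2.connectedComponentsWithStats(m,connectivity=8); print(st[1:][st[1:,4]>20])
k=1+st[1:,4].argmax(); ys,xs=np.nonzero(l==k); xs=xs+195; ys=ys+150
for x in range(xs.min(),xs.max()+1,6):
    y=ys[xs==x]; 
    if len(y)==0: continue
    top,bot=wz("w3",x,y.min()-.5,.036),wz("w3",x,y.max()+.5,.036)
    f=lambda q:[((q[:2]-C)@v*1e3).round(1) for v in(-N,D)]
    print(x,y.min(),y.max(),"plate xy top",f(top),"bot",f(bot), "mid@.0315",f(wz("w3",x,y.mean(),.0315)))
for q in [(0,78),(0,4),(22,-70)]: print(wproj("w3",seam(*q)).round(1))
for q in [(-75,100),(-75,-100)]: print(wproj("w3",seam(*q,z=.036)).round(1))
```

```text
[[ 18  16 102  17 556]]
213 177 179 plate xy top [np.float64(16.2), np.float64(-70.7)] bot [np.float64(22.7), np.float64(-72.6)] mid@.0315 [np.float64(24.8), np.float64(-74.2)]
219 176 181 plate xy top [np.float64(14.1), np.float64(-61.7)] bot [np.float64(27.2), np.float64(-65.5)] mid@.0315 [np.float64(25.9), np.float64(-66.0)]
225 174 180 plate xy top [np.float64(9.9), np.float64(-52.3)] bot [np.float64(25.0), np.float64(-56.3)] mid@.0315 [np.float64(22.7), np.float64(-56.6)]
231 173 178 plate xy top [np.float64(7.8), np.float64(-43.6)] bot [np.float64(20.6), np.float64(-46.8)] mid@.0315 [np.float64(19.4), np.float64(-47.3)]
237 172 177 plate xy top [np.float64(5.8), np.float64(-34.9)] bot [np.float64(18.4), np.float64(-37.8)] mid@.0315 [np.float64(17.3), np.float64(-38.3)]
243 170 176 plate xy top [np.float64(1.7), np.float64(-25.8)] bot [np.float64(16.3), np.float64(-29.0)] mid@.0315 [np.float64(14.1), np.float64(-29.2)]
249 169 175 plate xy top [np.float64(-0.3), np.float64(-17.3)] bot [np.float64(14.2), np.float64(-20.2)] mid@.0315 [np.float64(12.0), np.float64(-20.4)]
255 168 1
[... 840 characters left out ...]
15 [np.float64(5.9), np.float64(30.2)]
291 167 171 plate xy top [np.float64(-4.2), np.float64(39.5)] bot [np.float64(5.9), np.float64(38.7)] mid@.0315 [np.float64(5.9), np.float64(38.4)]
297 168 171 plate xy top [np.float64(-2.2), np.float64(47.4)] bot [np.float64(6.0), np.float64(46.9)] mid@.0315 [np.float64(6.9), np.float64(46.6)]
303 168 170 plate xy top [np.float64(-2.1), np.float64(55.4)] bot [np.float64(3.9), np.float64(55.1)] mid@.0315 [np.float64(5.9), np.float64(54.9)]
309 168 171 plate xy top [np.float64(-2.1), np.float64(63.5)] bot [np.float64(6.0), np.float64(63.2)] mid@.0315 [np.float64(7.0), np.float64(63.1)]
[319.8 165.5]
[265.3 165.6]
[215.6 176.2]
[339.1 124.4]
[163.  124.6]
```

Predicted and measured seam agree within about 2 mm. I'll insert along the tool axis to about 8 mm short.

Emit:
jog_arm([
  [[-2, -13, -18], [0, 0.3, 0], 10],
  [[-5, -28, -38], [0, 0.3, 0], 10],
  [[-7, -43, -58], [0, 0.3, 0], 10],
  [[-9, -55, -75], [0, 0.3, 0], 10],
  [[-11, -65, -90], [0, 0.3, 0], 10],
  [[-12, -73, -101], [0, 0.3, 0], 10],
  [[-13.5, -79, -109], [0, 0.3, 0], 10],
  [[-13.5, -79, -109], [0, 0.3, 0], 10],
  [[-13.5, -79, -109], [0, 0.3, 0], 10],
  [[-13.5, -79, -109], [0, 0.3, 0], 10],
])

```text
time: 6.92
ee_pos: [0.6938, 0.0355, 0.1159]
eef_rot: [180.0, 37.0, 81.2]
wrist_force: [-0.2, -0.3, -0.9]
grip_width: 0.0171
grip_force: 59.1
```

```bash
python3 rel.py
python3 - <<'E'
from bench import grab_frame
import cv2
cv2.imwrite("pics/s2.png",cv2.resize(grab_frame("scene")[120:230,240:380,::-1],None,fx=5,fy=5,interpolation=cv2.INTER_CUBIC))
E
```

```text
t 6.9167 p [0.6938 0.0355 0.1159] tip [ 0.6847 -0.0235  0.0367] lean 37.0 F [-0.17 -0.32 -0.93] M [ 0.37 -0.12  0.02] gw 0.01711298753419001 q [ 11.3  53.1  54.7 -34.5  87.2  26.5]
plate coords [np.float64(-5.1), np.float64(78.0)]
```

View pics/s2.png

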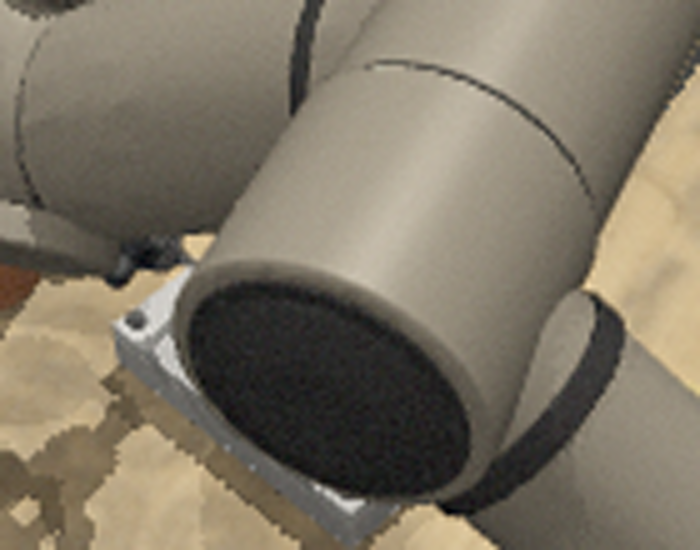

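The arm hides the tip in the scene view, so I'll find the groove by force. I'll centre over the seam first, then lower gently.

Emit:
jog_arm([
  [[-0.4, -2.5, 0], [0, 0, 0], 10],
  [[-0.8, -5, 0], [0, 0, 0], 10],
  [[-0.8, -5, -1.5], [0, 0, 0], 10],
  [[-0.8, -5, -3], [0, 0, 0], 10],
  [[-0.8, -5, -4], [0, 0, 0], 10],
  [[-0.8, -5, -4], [0, 0, 0], 10],
  [[-0.8, -5, -4], [0, 0, 0], 10],
])

```text
time: 7.55
ee_pos: [0.6927, 0.0299, 0.1113]
eef_rot: [-180.0, 37.1, 81.2]
wrist_force: [0.5, 2.3, 4.5]
grip_width: 0.017
grip_force: 59.8
```

Emit:
jog_arm([
  [[0, 0, -0.5], [0, 0, 0], 10],
  [[0, 0, -1], [0, 0, 0], 10],
  [[0, 0, -1], [0, 0, 0], 10],
  [[0, 0, -1], [0, 0, 0], 10],
])

```text
time: 7.88
ee_pos: [0.6928, 0.03, 0.1109]
eef_rot: [-180.0, 37.1, 81.2]
wrist_force: [-1.7, 3.7, 8.0]
grip_width: 0.0176
grip_force: 60.4
```

```bash
python3 rel.py
```

```text
t 7.8833 p [0.6928 0.03   0.1109] tip [ 0.6836 -0.0291  0.0317] lean 37.1 F [-1.66  3.66  8.02] M [-0.43  0.35 -0.2 ] gw 0.017631125347463833 q [ 10.9  53.1  55.5 -34.6  86.4  26.7]
plate coords [np.float64(0.6), np.float64(77.8)]
```

Emit:
jog_arm([
  [[0.1, 0.6, 0], [0, 0, 0], 10],
  [[0.2, 1.2, 0], [0, 0, 0], 10],
  [[0.2, 1.2, 0], [0, 0, 0], 10],
  [[0.2, 1.2, 0], [0, 0, 0], 10],
])

```text
time: 8.22
ee_pos: [0.693, 0.031, 0.11]
eef_rot: [-180.0, 37.0, 81.2]
wrist_force: [0.4, 2.5, 6.9]
grip_width: 0.0175
grip_force: 59.9
```

Emit:
jog_arm([
  [[0.1, 0.6, 0], [0, 0, 0], 10],
  [[0.2, 1.2, 0], [0, 0, 0], 10],
  [[0.2, 1.2, 0], [0, 0, 0], 10],
  [[0.2, 1.2, 0], [0, 0, 0], 10],
])

```text
time: 8.55
ee_pos: [0.6928, 0.0323, 0.109]
eef_rot: [-179.8, 37.0, 81.3]
wrist_force: [2.0, 1.4, 1.9]
grip_width: 0.0171
grip_force: 59.5
```

```bash
python3 rel.py
```

```text
t 8.55 p [0.6928 0.0323 0.109 ] tip [ 0.6835 -0.0267  0.0298] lean 37.0 F [2.   1.41 1.89] M [ 0.23 -0.19  0.09] gw 0.017101207032127193 q [ 11.   53.4  55.3 -34.5  86.5  26.7]
plate coords [np.float64(-1.8), np.float64(77.3)]
```

It was on the right wall and is sliding down towards the bottom. I'll go further left.

Emit:
jog_arm([
  [[0.1, 0.6, 0], [0, 0, 0], 10],
  [[0.2, 1.2, 0], [0, 0, 0], 10],
  [[0.2, 1.2, 0], [0, 0, 0], 10],
  [[0.2, 1.2, 0], [0, 0, 0], 10],
])

```text
time: 8.88
ee_pos: [0.6926, 0.0332, 0.1086]
eef_rot: [-179.8, 37.0, 81.3]
wrist_force: [0.4, 0.7, -1.6]
grip_width: 0.0169
grip_force: 59.1
```

Emit:
jog_arm([
  [[0, 0, -0.5], [0, 0, 0], 10],
  [[0, 0, -1], [0, 0, 0], 10],
  [[0, 0, -1], [0, 0, 0], 10],
  [[0, 0, -1], [0, 0, 0], 10],
])

```text
time: 9.22
ee_pos: [0.6928, 0.0333, 0.1083]
eef_rot: [-179.8, 37.0, 81.3]
wrist_force: [0.3, 0.9, -0.0]
grip_width: 0.0174
grip_force: 59.2
```

```bash
python3 rel.py
```

```text
t 9.2167 p [0.6928 0.0333 0.1083] tip [ 0.6835 -0.0257  0.0291] lean 37.0 F [ 0.31  0.94 -0.01] M [ 0.36  0.14 -0.2 ] gw 0.017363824470728206 q [ 11.1  53.5  55.3 -34.5  86.6  26.8]
plate coords [np.float64(-2.8), np.float64(77.2)]
```

Emit:
jog_arm([
  [[0, 0, -0.5], [0, 0, 0], 10],
  [[0, 0, -1], [0, 0, 0], 10],
  [[0, 0, -1], [0, 0, 0], 10],
  [[0, 0, -1], [0, 0, 0], 10],
])

```text
time: 9.55
ee_pos: [0.693, 0.0333, 0.1078]
eef_rot: [-179.9, 37.1, 81.2]
wrist_force: [-0.6, 2.4, 3.8]
grip_width: 0.0172
grip_force: 59.7
```

```bash
python3 rel.py
```

```text
t 9.55 p [0.693  0.0333 0.1078] tip [ 0.6837 -0.0257  0.0287] lean 37.1 F [-0.62  2.42  3.78] M [ 0.01  0.41 -0.31] gw 0.017225909854981142 q [ 11.1  53.5  55.3 -34.5  86.5  26.9]
plate coords [np.float64(-2.8), np.float64(77.4)]
```

Emit:
jog_arm([
  [[0.1, 0.6, 0], [0, 0, 0], 10],
  [[0.2, 1.2, 0], [0, 0, 0], 10],
  [[0.2, 1.2, 0], [0, 0, 0], 10],
  [[0.2, 1.2, 0], [0, 0, 0], 10],
])

```text
time: 9.88
ee_pos: [0.6932, 0.0339, 0.1075]
eef_rot: [-179.8, 37.1, 81.2]
wrist_force: [-1.6, -1.0, 3.0]
grip_width: 0.0174
grip_force: 59.4
```

Emit:
jog_arm([
  [[0.1, 0.6, 0], [0, 0, 0], 10],
  [[0.2, 1.2, 0], [0, 0, 0], 10],
  [[0.2, 1.2, 0], [0, 0, 0], 10],
  [[0.2, 1.2, 0], [0, 0, 0], 10],
])

```text
time: 10.22
ee_pos: [0.6932, 0.0349, 0.1071]
eef_rot: [-179.8, 37.1, 81.3]
wrist_force: [-1.7, -5.9, 0.2]
grip_width: 0.0171
grip_force: 59.0
```

```bash
python3 rel.py
```

```text
t 10.2167 p [0.6932 0.0349 0.1071] tip [ 0.6838 -0.0243  0.028 ] lean 37.1 F [-1.7  -5.88  0.21] M [-1.07  0.26 -0.06] gw 0.01706152536218412 q [ 11.2  53.7  55.  -34.5  86.7  26.9]
plate coords [np.float64(-4.2), np.float64(77.3)]
```

The left wall is now felt, so the bottom lies about 1 mm back to the right. I'll settle there and go out to the far end (about y = 78.5).

Emit:
jog_arm([
  [[-0.1, -0.6, 0], [0, 0, 0], 10],
  [[-0.2, -1.2, 0], [0, 0, 0], 10],
  [[0.3, -1.3, 0], [0, 0, 0], 10],
  [[0.9, -1.4, -0.2], [0, 0, 0], 10],
  [[0.9, -1.4, -0.2], [0, 0, 0], 10],
  [[0.9, -1.4, -0.2], [0, 0, 0], 10],
])

```text
time: 10.72
ee_pos: [0.6938, 0.0345, 0.1071]
eef_rot: [-179.8, 37.1, 81.3]
wrist_force: [-5.5, -0.9, 3.8]
grip_width: 0.0173
grip_force: 59.5
```

```bash
python3 rel.py
```

```text
t 10.7167 p [0.6938 0.0345 0.1071] tip [ 0.6844 -0.0246  0.028 ] lean 37.1 F [-5.52 -0.91  3.84] M [-0.74  1.03 -0.65] gw 0.01725724966647269 q [ 11.2  53.7  54.9 -34.5  86.7  26.8]
plate coords [np.float64(-4.0), np.float64(77.9)]
```

Emit:
jog_arm([
  [[-1.5, 0.2, 0], [0, 0, 0], 10],
  [[-3.5, 0.5, 0], [0, 0, 0], 10],
  [[-6, 0.9, 0], [0, 0, 0], 10],
  [[-8.4, 1.3, 0], [0, 0, 0], 10],
  [[-10.9, 1.7, 0], [0, 0, 0], 10],
  [[-13.3, 2.1, 0], [0, 0, 0], 10],
  [[-15.8, 2.5, 0], [0, 0, 0], 10],
  [[-18, 2.8, 0], [0, 0, 0], 10],
  [[-20, 3.1, 0], [0, 0, 0], 10],
])

```text
time: 11.47
ee_pos: [0.6742, 0.0375, 0.1073]
eef_rot: [-179.9, 37.0, 81.3]
wrist_force: [3.1, -2.5, 2.3]
grip_width: 0.0174
grip_force: 59.2
```

```bash
python3 rel.py
```

```text
t 11.4667 p [0.6742 0.0375 0.1073] tip [ 0.6649 -0.0215  0.0281] lean 37.0 F [ 3.07 -2.51  2.31] M [-0.65 -0.66  0.62] gw 0.01736108143175144 q [ 11.7  51.6  59.4 -34.5  84.9  28.6]
plate coords [np.float64(-4.0), np.float64(58.2)]
```

Emit:
jog_arm([
  [[-2, 0, -0.2], [0, 0, 0], 10],
  [[-4.4, 0.3, -0.2], [0, 0, 0], 10],
  [[-6.9, 0.6, -0.2], [0, 0, 0], 10],
  [[-9.3, 1, -0.2], [0, 0, 0], 10],
  [[-11.8, 1.4, -0.2], [0, 0, 0], 10],
  [[-14.3, 1.8, -0.2], [0, 0, 0], 10],
  [[-16.7, 2.2, -0.2], [0, 0, 0], 10],
  [[-19.2, 2.6, -0.2], [0, 0, 0], 10],
  [[-21.7, 3, -0.2], [0, 0, 0], 10],
  [[-24, 3.3, -0.2], [0, 0, 0], 10],
])

```text
time: 12.3
ee_pos: [0.6504, 0.0409, 0.1072]
eef_rot: [-179.9, 37.0, 81.2]
wrist_force: [5.0, -0.7, 3.6]
grip_width: 0.0171
grip_force: 59.4
```

```bash
python3 rel.py
```

```text
t 12.3 p [0.6504 0.0409 0.1072] tip [ 0.6411 -0.0182  0.028 ] lean 37.0 F [ 5.03 -0.67  3.59] M [-0.52 -1.02  0.81] gw 0.01713520423949948 q [ 12.4  49.3  64.5 -34.4  83.   30.7]
plate coords [np.float64(-3.7), np.float64(34.2)]
```

Emit:
jog_arm([
  [[-2, 0.2, -0.1], [0, 0, 0], 10],
  [[-4.4, 0.6, -0.1], [0, 0, 0], 10],
  [[-6.9, 1, -0.1], [0, 0, 0], 10],
  [[-9.3, 1.4, -0.1], [0, 0, 0], 10],
  [[-11.8, 1.7, -0.1], [0, 0, 0], 10],
  [[-14.3, 2.1, -0.1], [0, 0, 0], 10],
  [[-16.7, 2.4, -0.1], [0, 0, 0], 10],
  [[-19.2, 2.8, -0.1], [0, 0, 0], 10],
  [[-21.7, 3.1, -0.1], [0, 0, 0], 10],
  [[-24, 3.5, -0.1], [0, 0, 0], 10],
])

```text
time: 13.13
ee_pos: [0.6266, 0.0444, 0.1072]
eef_rot: [-180.0, 37.0, 81.2]
wrist_force: [5.0, -0.8, 4.0]
grip_width: 0.0176
grip_force: 59.5
```

```bash
python3 rel.py
```

```text
t 13.1333 p [0.6266 0.0444 0.1072] tip [ 0.6174 -0.0146  0.028 ] lean 37.0 F [ 5.04 -0.83  4.04] M [-0.62 -1.07  0.89] gw 0.017648267380176882 q [ 13.1  47.1  69.1 -34.4  81.3  32.6]
plate coords [np.float64(-3.5), np.float64(10.2)]
```

Emit:
jog_arm([
  [[-1.7, 0.25, 0], [0, 0, 0], 10],
  [[-3.4, 0.5, 0], [0, 0, 0], 10],
  [[-5, 0.75, 0], [0, 0, 0], 10],
  [[-6.6, 1, 0], [0, 0, 0], 10],
])

```text
time: 13.47
ee_pos: [0.6195, 0.0455, 0.107]
eef_rot: [-179.9, 37.0, 81.2]
wrist_force: [5.1, -0.4, 3.6]
grip_width: 0.0171
grip_force: 59.5
```

Emit:
jog_arm([
  [[-1, 0.15, 0], [0, 0, 0], 10],
  [[-2, 0.3, 0], [0, 0, 0], 10],
])

```text
time: 13.63
ee_pos: [0.618, 0.0456, 0.1072]
eef_rot: [-179.9, 37.0, 81.2]
wrist_force: [5.9, -1.1, 5.1]
grip_width: 0.0171
grip_force: 59.5
```

```bash
python3 rel.py
```

```text
t 13.6333 p [0.618  0.0456 0.1072] tip [ 0.6088 -0.0135  0.028 ] lean 37.0 F [ 5.9  -1.1   5.11] M [-0.75 -1.08  0.93] gw 0.017079428148769796 q [ 13.4  46.4  70.7 -34.4  80.7  33.3]
plate coords [np.float64(-3.3), np.float64(1.6)]
```

Emit:
jog_arm([
  [[-1, 0.15, 0], [0, 0, 0], 10],
  [[-1.5, 0.2, 0], [0, 0, 0], 10],
])

```text
time: 13.8
ee_pos: [0.6163, 0.0456, 0.1072]
eef_rot: [-179.9, 37.1, 81.2]
wrist_force: [5.2, -1.9, 5.3]
grip_width: 0.0172
grip_force: 59.7
```

Emit:
jog_arm([
  [[-1, 0.15, 0], [0, 0, 0], 10],
  [[-1.5, 0.2, 0], [0, 0, 0], 10],
])

```text
time: 13.97
ee_pos: [0.6147, 0.0455, 0.1072]
eef_rot: [-179.9, 37.1, 81.2]
wrist_force: [4.0, -2.3, 4.1]
grip_width: 0.017
grip_force: 59.6
```

The bend is detected: y has stopped growing and the left wall is pushing. I'll follow the slanting part from here, heading (-0.99, -0.14).

Emit:
jog_arm([
  [[-1.5, -0.5, 0], [0, 0, 0], 10],
  [[-3.5, -0.8, 0], [0, 0, 0], 10],
  [[-5.9, -1.1, 0], [0, 0, 0], 10],
  [[-8.3, -1.5, 0], [0, 0, 0], 10],
  [[-10.7, -1.8, 0], [0, 0, 0], 10],
  [[-13.1, -2.1, 0], [0, 0, 0], 10],
  [[-15, -2.4, 0], [0, 0, 0], 10],
])

```text
time: 14.55
ee_pos: [0.5999, 0.0433, 0.1072]
eef_rot: [-179.9, 37.1, 81.2]
wrist_force: [5.2, -1.3, 4.1]
grip_width: 0.0173
grip_force: 59.5
```

```bash
python3 rel.py
```

```text
t 14.55 p [0.5999 0.0433 0.1072] tip [ 0.5906 -0.0158  0.0281] lean 37.1 F [ 5.17 -1.28  4.11] M [-0.78 -1.02  0.88] gw 0.017303095744929303 q [ 13.5  44.7  74.3 -34.6  79.2  34.6]
plate coords [np.float64(1.8), np.float64(-16.1)]
```

Emit:
jog_arm([
  [[-2, -0.3, 0], [0, 0, 0], 10],
  [[-4.4, -0.6, 0], [0, 0, 0], 10],
  [[-6.9, -1, 0], [0, 0, 0], 10],
  [[-9.3, -1.3, 0], [0, 0, 0], 10],
  [[-11.8, -1.7, 0], [0, 0, 0], 10],
  [[-14.3, -2, 0], [0, 0, 0], 10],
  [[-16.7, -2.3, 0], [0, 0, 0], 10],
  [[-19.2, -2.7, 0], [0, 0, 0], 10],
  [[-21.5, -3, 0], [0, 0, 0], 10],
])

```text
time: 15.3
ee_pos: [0.5785, 0.0403, 0.1072]
eef_rot: [-179.9, 37.1, 81.2]
wrist_force: [6.0, -1.9, 5.3]
grip_width: 0.0171
grip_force: 59.5
```

```bash
python3 rel.py
```

```text
t 15.3 p [0.5785 0.0403 0.1072] tip [ 0.5692 -0.0187  0.0281] lean 37.1 F [ 6.03 -1.86  5.29] M [-0.83 -1.04  0.91] gw 0.017128869581719722 q [ 13.7  42.8  78.5 -34.7  77.5  36. ]
plate coords [np.float64(8.0), np.float64(-36.8)]
```

Emit:
jog_arm([
  [[-2, -0.4, 0.1], [0, 0, 0], 10],
  [[-4.4, -0.8, 0.1], [0, 0, 0], 10],
  [[-6.9, -1.1, 0.1], [0, 0, 0], 10],
  [[-9.3, -1.5, 0.1], [0, 0, 0], 10],
  [[-11.8, -1.8, 0.1], [0, 0, 0], 10],
  [[-14.3, -2.2, 0.1], [0, 0, 0], 10],
  [[-16.7, -2.5, 0.1], [0, 0, 0], 10],
  [[-19.2, -2.9, 0.1], [0, 0, 0], 10],
  [[-21.5, -3.2, 0.1], [0, 0, 0], 10],
])

```text
time: 16.05
ee_pos: [0.5569, 0.0373, 0.1073]
eef_rot: [-179.9, 37.1, 81.2]
wrist_force: [5.0, -2.2, 3.8]
grip_width: 0.0173
grip_force: 59.6
```

```bash
python3 rel.py
```

```text
t 16.05 p [0.5569 0.0373 0.1073] tip [ 0.5477 -0.0218  0.0281] lean 37.1 F [ 5.01 -2.19  3.81] M [-0.72 -1.05  0.9 ] gw 0.017257773569449714 q [ 13.9  40.9  82.5 -35.   75.8  37.4]
plate coords [np.float64(14.4), np.float64(-57.6)]
```

Emit:
jog_arm([
  [[-2, -0.4, 0], [0, 0, 0], 10],
  [[-4.2, -0.8, 0], [0, 0, 0], 10],
  [[-6.4, -1.1, 0], [0, 0, 0], 10],
  [[-8.6, -1.5, 0], [0, 0, 0], 10],
  [[-10.8, -1.8, 0], [0, 0, 0], 10],
  [[-12.5, -2.1, 0], [0, 0, 0], 10],
])

```text
time: 16.55
ee_pos: [0.5444, 0.0353, 0.1073]
eef_rot: [-179.9, 37.0, 81.2]
wrist_force: [5.1, -0.2, 4.5]
grip_width: 0.017
grip_force: 59.6
```

Emit:
jog_arm([
  [[-1, -0.15, 0], [0, 0, 0], 10],
  [[-1.5, -0.2, 0], [0, 0, 0], 10],
])

```text
time: 16.72
ee_pos: [0.5428, 0.0351, 0.1072]
eef_rot: [-179.9, 37.0, 81.2]
wrist_force: [4.5, -0.6, 5.1]
grip_width: 0.0173
grip_force: 59.9
```

```bash
python3 rel.py
```

```text
t 16.7167 p [0.5428 0.0351 0.1072] tip [ 0.5335 -0.0239  0.028 ] lean 37.0 F [ 4.5  -0.56  5.07] M [-0.58 -0.91  0.75] gw 0.017279547222280693 q [ 14.   39.7  85.1 -35.1  74.8  38.3]
plate coords [np.float64(18.7), np.float64(-71.3)]
```

Emit:
jog_arm([
  [[-0.8, -0.1, 0], [0, 0, 0], 10],
  [[-1.5, -0.2, 0], [0, 0, 0], 10],
])

```text
time: 16.88
ee_pos: [0.5415, 0.0349, 0.1072]
eef_rot: [-179.9, 37.0, 81.2]
wrist_force: [5.7, -0.8, 4.8]
grip_width: 0.0172
grip_force: 59.7
```

Emit:
jog_arm([
  [[-0.6, -0.1, 0], [0, 0, 0], 10],
  [[-1, -0.15, 0], [0, 0, 0], 10],
])

```text
time: 17.05
ee_pos: [0.5404, 0.0348, 0.1072]
eef_rot: [-179.9, 37.0, 81.2]
wrist_force: [5.1, -0.6, 5.3]
grip_width: 0.0171
grip_force: 59.9
```

Emit:
jog_arm([
  [[-0.6, -0.1, 0], [0, 0, 0], 10],
  [[-1.2, -0.15, 0], [0, 0, 0], 10],
])

```text
time: 17.22
ee_pos: [0.5396, 0.0347, 0.1072]
eef_rot: [-180.0, 37.0, 81.2]
wrist_force: [6.9, 0.7, 5.1]
grip_width: 0.0174
grip_force: 59.7
```

Emit:
jog_arm([
  [[-0.6, -0.1, 0], [0, 0, 0], 10],
  [[-1, -0.15, 0], [0, 0, 0], 10],
])

```text
time: 17.38
ee_pos: [0.5393, 0.0346, 0.1073]
eef_rot: [179.9, 37.0, 81.2]
wrist_force: [7.6, 0.3, 4.2]
grip_width: 0.0177
grip_force: 59.7
```

```bash
python3 rel.py
```

```text
t 17.3833 p [0.5393 0.0346 0.1073] tip [ 0.5303 -0.0244  0.0281] lean 37.0 F [7.64 0.26 4.22] M [-0.51 -1.58  1.26] gw 0.017668624168435308 q [ 14.1  39.3  85.8 -35.2  74.3  38.6]
plate coords [np.float64(19.6), np.float64(-74.4)]
```

Both end walls have been felt, so the whole seam is traced. Now I'll withdraw along the tool axis.

Emit:
jog_arm([
  [[1, 3, 4], [0, 0, 0], 10],
  [[3, 12, 16], [0, 0, 0], 10],
  [[5, 27, 36], [0, 0, 0], 10],
  [[7, 42, 56], [0, 0, 0], 10],
  [[9, 57, 77], [0, 0, 0], 10],
  [[11, 70, 95], [0, 0, 0], 10],
  [[13, 83, 112], [0, 0, 0], 10],
  [[13, 83, 130], [0, 0, 0], 10],
  [[13, 83, 130], [0, 0, 0], 10],
  [[13, 83, 130], [0, 0, 0], 10],
])

```text
time: 18.22
ee_pos: [0.55, 0.1176, 0.2358]
eef_rot: [-179.7, 37.0, 81.3]
wrist_force: [-0.6, -0.0, -1.6]
grip_width: 0.0171
grip_force: 60.3
```

```bash
python3 rel.py
python3 - <<'E'
from h import *
from bench import status
s=status.state(); R=Ro.from_euler("xyz",s["eef_rot"],degrees=True); G=Ro.from_euler("xyz",[180,0,107.5],degrees=True)
print((G*R.inv()).as_rotvec(degrees=True).round(2), ((np.array([.4455,.3256,.2850])-s["ee_pos"])*1e3).round(1))
E
```

```text
t 18.2167 p [0.55   0.1176 0.2358] tip [0.5404 0.0587 0.1566] lean 37.0 F [-0.6 -0.  -1.6] M [ 0.41 -0.06  0.03] gw 0.017104974928318042 q [ 20.9  36.   69.6 -31.5  94.5  32.9]
plate coords [np.float64(-64.0), np.float64(-77.3)]
[37.24  2.54 25.36] [-104.5  208.    49.2]
```

Emit:
jog_arm([
  [[-5, 10, 20], [4, 0.3, 2.7], 10],
  [[-18, 35, 40], [8, 0.6, 5.4], 10],
  [[-32, 63, 49], [13, 0.9, 8.8], 10],
  [[-46, 92, 49], [17.5, 1.2, 12], 10],
  [[-60, 120, 49], [22, 1.5, 15], 10],
  [[-75, 150, 49], [27, 1.8, 18], 10],
  [[-90, 180, 49], [31.5, 2.1, 21.5], 10],
  [[-104.5, 208, 49], [35, 2.4, 24], 10],
  [[-104.5, 208, 49], [37.2, 2.5, 25.4], 10],
  [[-104.5, 208, 49], [37.2, 2.5, 25.4], 10],
  [[-104.5, 208, 49], [37.2, 2.5, 25.4], 10],
  [[-104.5, 208, 49], [37.2, 2.5, 25.4], 10],
])

```text
time: 19.22
ee_pos: [0.4464, 0.3244, 0.2846]
eef_rot: [180.0, 0.2, 107.3]
wrist_force: [0.3, 0.3, -1.4]
grip_width: 0.017
grip_force: 60.2
```

```bash
python3 rel.py
python3 - <<'E'
from bench import grab_frame,status
from h import *
s=status.state(); print(s["eef_rot"])
a=grab_frame("scene")[:,:,::-1]; t=grab_frame("top")[:,:,::-1]
cv2.imwrite("pics/s3.png",a); cv2.imwrite("pics/t3.png",t)
p=s["ee_pos"]; tip=p-[0,0,L]
for n in("scene","top"): print(n,proj(n,tip).round(1),proj(n,p).round(1),proj(n,[.4455,.3245,.11]).round(1))
u=proj("scene",tip).astype(int); x0,y0=u[0]-60,u[1]-60
cv2.imwrite("pics/s3c.png",cv2.resize(a[y0:y0+110,x0:x0+120],None,fx=5,fy=5,interpolation=cv2.INTER_CUBIC)); print(x0,y0)
E
```

```text
t 19.2167 p [0.4464 0.3244 0.2846] tip [0.4465 0.3242 0.1854] lean 0.2 F [ 0.3   0.32 -1.43] M [-0.05  0.01 -0.01] gw 0.01697633306562774 q [28.1 20.5 77.5 -0.2 82.  10.8]
plate coords [np.float64(-311.8), np.float64(-211.1)]
[1.79980594e+02 1.62785561e-01 1.07336737e+02]
scene [270.1 274.5] [266.6 251.1] [272.7 290.3]
top [177.4 231. ] [159.2 231.6] [188.6 230.9]
210 214
```

View pics/s3c.png

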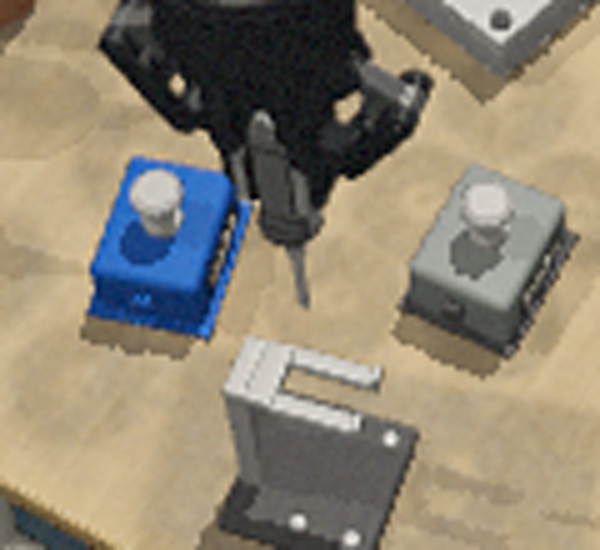

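The gauge hangs straight, with its tip at about (271,275), as predicted within 1 px and over the slot. I'll lower it into the fork.

Emit:
jog_arm([
  [[-0.6, 1, -20], [0, 0, 0], 10],
  [[-0.6, 1, -45], [0, 0, 0], 10],
  [[-0.6, 1, -70], [0, 0, 0], 10],
  [[-0.6, 1, -85], [0, 0, 0], 10],
  [[-0.6, 1, -85], [0, 0, 0], 10],
  [[-0.6, 1, -85], [0, 0, 0], 10],
])

```text
time: 19.82
ee_pos: [0.4459, 0.3261, 0.2004]
eef_rot: [179.9, 0.1, 107.4]
wrist_force: [-0.2, -0.4, -0.8]
grip_width: 0.0174
grip_force: 60.2
```

Emit:
jog_arm([
  [[0, 0, -15], [0, 0, 0], 10],
  [[0, 0, -30], [0, 0, 0], 10],
  [[0, 0, -45], [0, 0, 0], 10],
  [[0, 0, -56], [0, 0, 0], 10],
  [[0, 0, -56], [0, 0, 0], 10],
  [[0, 0, -56], [0, 0, 0], 10],
])

```text
time: 20.32
ee_pos: [0.4465, 0.3266, 0.146]
eef_rot: [179.7, 0.1, 107.5]
wrist_force: [0.8, 1.0, -0.7]
grip_width: 0.0175
grip_force: 60.2
```

Emit:
jog_arm([
  [[0, 0, -3], [0, 0, 0], 10],
  [[0, 0, -6], [0, 0, 0], 10],
  [[0, 0, -6.5], [0, 0, 0], 10],
  [[0, 0, -6.5], [0, 0, 0], 10],
])

```text
time: 20.65
ee_pos: [0.4459, 0.3264, 0.1387]
eef_rot: [179.8, 0.1, 107.5]
wrist_force: [-0.1, -0.7, -1.1]
grip_width: 0.0175
grip_force: 60.2
```

Emit:
jog_arm([
  [[0, 0, -0.7], [0, 0, 0], 10],
  [[0, 0, -1.2], [0, 0, 0], 10],
  [[0, 0, -1.2], [0, 0, 0], 10],
])

```text
time: 20.9
ee_pos: [0.446, 0.3263, 0.1373]
eef_rot: [179.8, 0.1, 107.5]
wrist_force: [0.2, 0.6, -1.0]
grip_width: 0.0174
grip_force: 60.3
```

Emit:
jog_arm([
  [[0, 0, -0.7], [0, 0, 0], 10],
  [[0, 0, -1.2], [0, 0, 0], 10],
  [[0, 0, -1.2], [0, 0, 0], 10],
])

```text
time: 21.15
ee_pos: [0.446, 0.3264, 0.1372]
eef_rot: [179.7, 0.1, 107.5]
wrist_force: [-1.3, -0.6, 8.2]
grip_width: 0.0173
grip_force: 61.6
```

Emit:
jog_arm([
  [[0, 0, -0.7], [0, 0, 0], 10],
  [[0, 0, -1], [0, 0, 0], 10],
  [[0, 0, -1], [0, 0, 0], 10],
])

```text
time: 21.4
ee_pos: [0.4461, 0.3264, 0.1372]
eef_rot: [179.7, 0.1, 107.5]
wrist_force: [-4.3, -2.9, 14.4]
grip_width: 0.0175
grip_force: 62.4
```

The collar is seated at .1372, the same height as at pickup. I'll ease off, open and rise.

Emit:
jog_arm([
  [[0, 0, 1.5], [0, 0, 0], 10],
  [[0, 0, 1.5], [0, 0, 0], 10],
  [[0, 0, 1.5], [0, 0, 22], 22],
  [[0, 0, 1.5], [0, 0, 0], 30],
  [[0, 0, 1.5], [0, 0, 0], 60],
  [[0, 0, 1.5], [0, 0, 0], 85],
  [[0, 0, 1.5], [0, 0, 0], 85],
  [[0, 0, 1.5], [0, 0, 0], 85],
  [[0, 0, 1.5], [0, 0, 0], 85],
  [[0, 0, 1.5], [0, 0, 0], 85],
])

```text
time: 22.23
ee_pos: [0.4459, 0.3263, 0.1365]
eef_rot: [179.8, 0.1, 107.5]
wrist_force: [-0.7, -0.0, 0.5]
grip_width: 0.0851
grip_force: 0.0
```

One row of that call carried a stray 22° turn, entered by mistake. The next row undid it, so the gauge should at most have yawed a few degrees. I'll rise to the earlier viewpoint and check numerically that it still hangs properly.

Emit:
jog_arm([
  [[0, 0, 15], [0, 0, 0], 85],
  [[0, 0, 45], [0, 0, 0], 85],
  [[0, 0, 80], [0, 0, 0], 85],
  [[0, 0, 120], [0, 0, 0], 85],
  [[0, 0, 155], [0, 0, 0], 85],
  [[14, -39, 165], [0, 0, -1.5], 85],
  [[14, -39, 165], [0, 0, -1.5], 85],
  [[14, -39, 165], [0, 0, -1.5], 85],
  [[14, -39, 165], [0, 0, -1.5], 85],
])

```text
time: 22.98
ee_pos: [0.4596, 0.2872, 0.3009]
eef_rot: [179.9, 0.1, 105.9]
wrist_force: [0.2, -0.7, -0.9]
grip_width: 0.0854
grip_force: 0.0
```

```bash
python3 snap.py w4
python3 - <<'E'
from h import *
b=[cv2.imread(f"pics/{n}.png") for n in("w2","w4")]
print([wproj(n,[.4455,.3245,.188]).round(1) for n in("w2","w4")])
for im in b:
    g=cv2.cvtColor(im,cv2.COLOR_BGR2HSV)[90:180,275:375]
    m=((g[...,1]<40)&(g[...,2]>105)&(g[...,2]<195)).astype(np.uint8)
    m=cv2.morphologyEx(m,cv2.MORPH_OPEN,np.ones((5,5)))
    n,l,st,ce=cv2.connectedComponentsWithStats(m)
    for k in range(1,n):
        if st[k,4]>150:
            c=max(cv2.findContours((l==k).astype(np.uint8),0,2)[0],key=cv2.contourArea); print(st[k],ce[k]+[275,90],cv2.minAreaRect(c))
# difference map in holder region
d=cv2.absdiff(b[0],b[1]).max(2)[90:180,275:375]; ys,xs=np.nonzero(d>60); print(len(xs), xs.min()+275,xs.max()+275,ys.min()+90,ys.max()+90)
# ascii of w4
g=cv2.cvtColor(b[1],cv2.COLOR_BGR2GRAY)[100:168:2,288:360:2]
print("\n".join("".join(" .:-=+*#%@"[v//26] for v in r) for r in g))
from h import *
im=b[1]; hsv=cv2.cvtColor(im,cv2.COLOR_BGR2HSV)
E
```

```text
22.9833 [0.45958862 0.2871701  0.30090603] [1.79869380e+02 6.77217112e-02 1.05932276e+02] [23.9 18.9 77.4 -0.1 83.6  8. ] [1.  0.7 0.4 0.  0.  0. ] [ 0.2 -0.7 -0.9]
[array([316.6, 150.4]), array([316.4, 150.2])]
[ 32  51  21  20 378] [316.71957672 150.58465608] ((42.0, 60.5), (19.0, 20.0), 90.0)
[ 33  51  21  19 384] [318.12760417 150.14322917] ((43.0, 60.0), (18.0, 20.0), 90.0)
13 308 329 131 147
########*+===++==------======-==+***
##**#****=-=======------========+***
#***++=====--------------------=+***
##*+-:::::::::::::::::::::::::-=***#
#*+--::-:........:.....:::..:::=****
**+------:...:..:::::.:::::::.:=****
**+---+*=::::::-+=::::----:::::=****
**+=-=%%*------+*+--------:...:=****
***=--#%+------=+=--------:...:+****
#**=--==--------::--------:::.:*#***
#**=------------::-------:::.:-*****
#**=------------::-------:::::-*#***
##*=------------::-------:::::-+****
##*+=++++**+=====+++==++++*+++******
##*%#%%%%%%%++===++++#%%%%%%%%%%#***
***%%%@@@@%*=:::::-=+#%@@%%%%%%%%***
***%#%%@%%%+:.:....:=#%@@@%%%%%%%***
***%*##***+-:.......:-%@@@%%%@@%%*#*
+**+------::........:-#@@@%%%%@@%*#*
***+--::-::.........:-#@@@@%%@@@%***
**++-:---:::::--------#@@@@%%%@%#***
**++-----:-++++****+--%@@@@%%@%%%***
**++-----:=*********--%@@@@%%@@%#***
*+++-------*********=-#@@@@%%@@@%***
*+++-======*********+#%@@@@%%@@@%***
*++**###%%***********%%@@@@%%@@@%***
***###%%%%#**####*#**%%@@@@%%%%%#***
#**#%%@@@@#*#######**%###***++*##***
##*##*****+*#######*===-------=*****
##**=------+********=---------+*****
#***+======+++++++++++++************
###*********************######******
####**##*****#**********#####*******
###**###***#*************##*********
```

The gauge hangs where it was, within 1.4 px. Next I'll refine the grey plunger's position.

Run:
```python
from h import *
import cv2
from bench import status
P=[]
def blob(im,x0,x1,y0,y1):
    g=cv2.cvtColor(im[y0:y1,x0:x1],cv2.COLOR_BGR2GRAY); T=g.max()-45
    m=(g>T).astype(np.uint8); n,l,st,ce=cv2.connectedComponentsWithStats(m); k=1+st[1:,4].argmax(); print(g.max(),st[k],ce[k]+[x0,y0]); return ce[k]+[x0,y0]
u=blob(cv2.imread("pics/w4.png"),278,318,200,255); print("w4",wz("w4",*u,.074))
t=blob(cv2.imread("pics/top0.png"),238,272,215,246); print("top",onz("top",*t,.074))
s=blob(cv2.imread("pics/scene0.png"),294,320,246,268); print("scene",onz("scene",*s,.072))
print(status.state()["ee_pos"])
```

```text
245 [  8  34  17  15 193] [293.96373057 240.60103627]
w4 [0.45220361 0.17778872 0.074     ]
165 [  2   3  28  24 424] [254.03773585 228.3254717 ]
top [0.45519635 0.17254823 0.074     ]
215 [ 8  4 12  9 69] [307.2173913  254.15942029]
scene [0.45088293 0.17942576 0.072     ]
[0.45934448 0.28752447 0.30056691]
```

Emit:
jog_arm([
  [[-3, -36, 0], [0, 0, 0], 0],
  [[-5, -72, 0], [0, 0, 0], 0],
  [[-7.5, -109, 0], [0, 0, 0], 0],
  [[-7.5, -109, 0], [0, 0, 0], 0],
  [[-7.5, -109, -40], [0, 0, 0], 0],
  [[-7.5, -109, -80], [0, 0, 0], 0],
  [[-7.5, -109, -120], [0, 0, 0], 0],
  [[-7.5, -109, -160], [0, 0, 0], 0],
  [[-7.5, -109, -195], [0, 0, 0], 0],
  [[-7.5, -109, -215], [0, 0, 0], 0],
  [[-7.5, -109, -215], [0, 0, 0], 0],
  [[-7.5, -109, -215], [0, 0, 0], 0],
  [[-7.5, -109, -215], [0, 0, 0], 0],
])

```text
time: 24.12
ee_pos: [0.4531, 0.179, 0.0875]
eef_rot: [179.7, 0.1, 106.0]
wrist_force: [-0.3, -0.8, 0.7]
grip_width: -0.0
grip_force: 0.0
```

Emit:
jog_arm([
  [[0, 0, -5], [0, 0, 0], 0],
  [[0, 0, -10], [0, 0, 0], 0],
  [[0, 0, -14], [0, 0, 0], 0],
  [[0, 0, -17], [0, 0, 0], 0],
  [[0, 0, -17], [0, 0, 0], 0],
  [[0, 0, -17], [0, 0, 0], 0],
])

```text
time: 24.62
ee_pos: [0.4527, 0.1784, 0.0698]
eef_rot: [179.8, 0.1, 106.0]
wrist_force: [1.1, 0.2, 2.2]
grip_width: -0.0001
grip_force: 1.0
```

On the plunger, with the spring felt. I'll keep pressing to the stop.

Emit:
jog_arm([
  [[0, 0, -2], [0, 0, 0], 0],
  [[0, 0, -5], [0, 0, 0], 0],
  [[0, 0, -8], [0, 0, 0], 0],
  [[0, 0, -9], [0, 0, 0], 0],
  [[0, 0, -9], [0, 0, 0], 0],
  [[0, 0, -9], [0, 0, 0], 0],
])

```text
time: 25.12
ee_pos: [0.4528, 0.1785, 0.0618]
eef_rot: [179.7, 0.1, 106.0]
wrist_force: [-3.0, 0.5, 17.5]
grip_width: -0.0
grip_force: 8.7
```

Emit:
jog_arm([
  [[0, 0, -1], [0, 0, 0], 0],
  [[0, 0, -1.5], [0, 0, 0], 0],
  [[0, 0, -1.5], [0, 0, 0], 0],
  [[0, 0, -1.5], [0, 0, 0], 0],
])

```text
time: 25.45
ee_pos: [0.4529, 0.1785, 0.0616]
eef_rot: [179.7, 0.1, 106.0]
wrist_force: [-7.8, -1.6, 30.8]
grip_width: 0.0003
grip_force: 15.3
```

The plunger is at its stop: TCP at .062 with 31 N. I'll release and rise clear.

Emit:
jog_arm([
  [[0, 0, 4], [0, 0, 0], 0],
  [[0, 0, 12], [0, 0, 0], 0],
  [[0, 0, 30], [0, 0, 0], 0],
  [[0, 0, 65], [0, 0, 0], 0],
  [[0, 0, 105], [0, 0, 0], 0],
  [[0, 0, 145], [0, 0, 0], 0],
  [[0, 0, 185], [0, 0, 0], 0],
  [[0, 0, 225], [0, 0, 0], 0],
  [[0, 0, 225], [0, 0, 0], 0],
  [[0, 0, 225], [0, 0, 0], 0],
  [[0, 0, 225], [0, 0, 0], 0],
])

```text
time: 26.37
ee_pos: [0.4517, 0.1781, 0.2829]
eef_rot: [179.9, 0.1, 106.0]
wrist_force: [-1.0, 0.2, -0.6]
grip_width: 0.0
grip_force: 0.0
```

```bash
python3 snap.py w5
python3 - <<'E'
from h import *
im=cv2.imread("pics/w5.png")
for nm,X in dict(gauge=[.4455,.3245,.188],head=[.4525,.1785,.074]).items():
    u=wproj("w5",X); print(nm,u.round(1))
    x,y=u.astype(int); w=im[max(0,y-25):y+25,max(0,x-25):x+25]; g=cv2.cvtColor(w,cv2.COLOR_BGR2GRAY)
    if nm=="head":
        m=(g>g.max()-45).astype(np.uint8); n,l,st,ce=cv2.connectedComponentsWithStats(m); k=1+st[1:,4].argmax(); print(st[k],ce[k]+[max(0,x-25),max(0,y-25)], "down would be",wproj("w5",[.4525,.1785,.062]).round(1))
t=cv2.imread("pics/top0.png")
from bench import grab_frame
t2=grab_frame("top")[:,:,::-1]; d=cv2.absdiff(t,t2).max(2)
for nm,(x0,x1,y0,y1) in dict(tape=(330,372,233,273),marker=(275,329,246,260),beaker=(424,454,245,273),gauge=(172,192,220,240)).items(): print(nm,(d[y0:y1,x0:x1]>50).sum(),d[y0:y1,x0:x1].mean().round(1))
E
```

```text
26.3667 [0.45169755 0.17809916 0.28294066] [1.79921968e+02 8.00153612e-02 1.05963698e+02] [12.5 13.2 88.  -0.1 78.7 -3.4] [-0.1  1.4  1.3  0.1 -0.  -0. ] [-1.   0.2 -0.6]
gauge [367.5  11.3]
head [321.  171.4]
[ 16  17  19  19 277] [320.76895307 172.00361011] down would be [321.  169.5]
tape 0 1.4
marker 0 1.4
beaker 0 1.6
gauge 138 43.2
```

The plunger is back up, the bystanders haven't moved and the gauge is hung. I'll hand in.

```bash
python3 -c "
from bench import r
print(r.close_job())"
```

```text
the job is handed in; nothing more can be done
None
```

The job is handed in at about 26 s: I traced the seam end to end at about 5 N (about 10 N while first finding the groove), hung the gauge back in the fork, pressed the counter to its stop and saw it come back up, and the beaker, tape roll and marker did not move; a stray turn I entered while releasing the gauge left it within 1.4 px of where it hung before.

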